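# Centre a culture dish on the colony counter

## Task

Centre the culture dish on the colony counter for counting: with shut fingertips press down the thumb plate in the middle of the sliding yoke to free its brake and, keeping it pressed, push the yoke right up to its marked stop, so that its pins bring the dish home against the two fixed pins. Then let the thumb plate come up, so that the brake holds the yoke there. Never force the yoke along while its brake is on, do not touch, tip or lift the dish yourself, and leave the things round about where they stand.

Things in the scene. Friction and masses are not known exactly. Their poses are not given: they have to be found in the camera images.
- counter: the colony counter, a white bench instrument 210 x 310 x 42 mm (its x, y, z), fixed on the worktop, turned by up to 0.4 rad. Origin: centre of its underside, z up. Its sloping console with a blank display and keys faces its -x. Its flat deck, 42 mm above the worktop, carries a dark round disc and a steel guide rail along x = +20 mm from y = +148 to -20 mm (top 14 mm above the deck)
- yoke (a joint): travel of the yoke along the rail in the counter's -y direction, m: 0 = parked at the +y end, 0.080 = its side lug against the stop. The yoke is an aluminium carriage 42 mm wide over the rail, with the thumb plate in its middle and two white upright pins (8 mm across, 44 mm apart) 60 mm towards -y from the plate's middle. It slides with about 1 N brake off and holds about 12 N brake on
- thumb (a joint): turn of the thumb plate, a rocker on a cross pin at the yoke's rear (+y) end, 21 mm from the plate's middle, rad: 0 = up, brake on; 0.20 = fully down (4 mm lower in the middle). Pressed in the middle the brake eases and is free at 0.10 (2 mm, about 5 N); bottom at about 6 N. Let go, the plate springs up and brakes again
- thumb_top (a point): middle of the top of the thumb plate, a ribbed black plate 40 x 42 mm (counter's x, y) in the saddle between the yoke's two ridges (inner faces 49 mm apart, 12 mm thick, 42 mm wide, 9 mm higher than the plate). The point moves with the plate; 71 mm above the worktop when it is up. With the yoke at the stop it lies at x = +20, y = +18 mm of the counter's frame
- stop_mark (a point): top edge of the marked stop, a steel block 22 x 16 x 13 mm with a black index line and a small clamp screw (18 mm high in all), on the graduated strip at the -x (console) side of the rail. The point is on the face that meets the yoke's lug, at x = -20, y = +18 mm of the counter's frame
- seat (a point): centre of the dark disc (92 mm across) on the deck, at x = +20, y = -70 mm of the counter's frame: where the dish's centre belongs. At the disc's -y side stand two white fixed pins like the yoke's, on a bracket. With the yoke at the stop the dish has about 1 mm of play between the four pins
- dish: the culture dish to be counted, a round flat dish with its lid, 62 mm across and 16 mm high, loose on the dark disc between the fixed pins and the yoke, some mm off centre. Origin: centre of its underside
- next_dish: a second such dish, loose on the worktop at the counter's -y side, to be left alone. Origin: centre of its underside
- specimen_cup: a capped specimen cup, 66 mm across and 70 mm high, loose behind the counter, to be left alone. Origin: centre of its underside
- pen: a marker pen 138 mm long, 17 mm thick, lying loose on the worktop beyond the second dish, to be left alone. Origin: centre of its underside
- stain_bottle: a brown bottle, 38 mm across and 70 mm high, loose behind the counter, to be left alone. Origin: centre of its underside
Mind the look-alikes: they are no part of the job. What is shaped like the dish but blue or brown is not meant.

How it is judged (in metres and radians):
On the way, in this order (a step that is already met when the one before it is completed fails the run):
1. the thumb plate is pressed and the brake is free (value of joint thumb above 0.09 rad), for 0.1 s.
2. the yoke has reached the marked stop with the thumb plate still pressed (value of joint yoke above 0.078 m and value of joint thumb above 0.05 rad), for 0.1 s.
At the end, for the whole second after the job is handed in: The yoke stands within 2 mm of its stop, the thumb plate is up (within 0.05 rad, 1 mm) with the brake on, and the dish lies flat and at rest on the deck with its centre within 3 mm of the disc's centre (value of joint yoke above 0.078 m and value of joint thumb below 0.05 rad and horizontal distance between dish and seat below 0.003 m and z of dish in the frame of seat below 0.003 m and angle between dish's own z axis and vertical below 0.06 rad and linear speed of dish below 0.02 m/s); the robot touches nothing.
It fails at once if the yoke was forced along its rail with the brake on (value of joint yoke between 0.044 and 0.077 m and velocity of joint yoke above 0.008 m/s and value of joint thumb below 0.03 rad).
It fails at once if the robot touched the dish (contact force between any of the fingers, the arm and dish above 0.3 N).
It fails at once if the dish was tipped or lifted (angle between dish's own z axis and vertical above 0.2 rad or z of dish in the frame of seat above 0.008 m).
It fails at once if a bystander was disturbed (distance of any of next_dish, specimen_cup, pen, stain_bottle from where it was at the start of the episode above 0.015 m).
It also fails if it takes over 38 s, if anything falls off the work surface, if the arm or the gripper's body presses on something with over 40 N, if the wrist force passes 120 N, or if a joint passes its speed limit or range.

## Robot

A 6-joint arm with a two-finger parallel gripper is mounted at the origin on a cart in front of the work surface, level with it; the furniture and walls round the work are solid. World frame = base frame: x ahead of the robot, y to its left, z up, the work surface at z = 0. Lengths are in mm, angles in rad, forces in N, time in s.
With the tool pointing down it reaches from about 375 to 900 mm from the base axis. Payload 3.1 kg.
Tool frame: the origin (TCP) lies at the very end of the fingers, on their centre line; the grasp point (between the pads) lies 19 mm behind it; z points along the fingers, y is the line along which they close (so a half turn about z gives the same grasp; the last joint's range is limited). The gripper opens to 87 mm and grips with 3 to 60 N. Pads are 19 mm wide; open, the fingers measure 117 mm over their backs; the gripper's body (75 mm by 190 mm) begins 51 mm behind the grasp point.
Start: joints at [-1.29, 0.527, 1.433, -0, 1.181, -0.178], TCP at [276.813, -560.331, 222.548] pointing down, gripper open.
Joint ranges: [-3.08, 3.08], [-0.75, 2.2], [0.22, 2.44], [-1.43, 4.57], [0, 2.65], [-2.85, 2.85]. Speed limits (rad/s): [2.79, 2.79, 3.14, 3.14, 3.14, 3.14].

## Interface

Orientations are given as a rotation vector (axis times angle).
In Python, from workcell import r gives the robot as it stands. The module is installed in compiled form; this text tells all that it offers.
- The arm moves only by the shell command python3 -m inch 'ROWS' [FORCE]. ROWS is JSON, a list of rows, each a list of 7 numbers: the gripper's target within -1 to 1 (shut at 1, half-way at 0, fully open at -1), then the shift along the tool's x, y, z in cm, then the turn, a rotation vector about the tool's x, y, z in rad. In form: [[claw, x, y, z, ax, ay, az], ...]. A call has 1 to 12 rows; each row shifts and turns the commanded pose from where the row before left it, along the tool's axes as they then stand; what a row does not reach is not made up. A row lasts 1/8 s, in which the tool goes at most 62.5 mm and 10.7 degrees, less where a joint would pass 70% of its speed; a pose out of reach is approached as far as the arm can. A call with a gripper value outside its range is refused whole. The fingers move at their own pace and stop on an object; FORCE is the grip in N (left out, the last holds). Time passes only in rows, so rows that do not move let the fingers close. It gives the time, the measured TCP pose, the force, the opening and the grip force at its end, in the units of the state.
- r.get_obs(): the state, without advancing time (a new reading comes with each control period).
- r.camera(name): name is "side" or "top"; returns a dict with "pixels" (420x560x3 uint8, blue, green, red), "range_z" (420x560 float32, mm along the optical axis (not along the pixel's ray), 0 where there is no reading), "camera_matrix" (3x3 intrinsics, pixels), "k1" (the pictures are not rectified: a ray, as slopes to the right and down, at radius r is drawn at 1 + k1 r^2 times it, then the intrinsics apply), "T" (4x4, takes a point from camera to world coordinates). Camera axes: x right, y up, looking along -z (the intrinsics and any distortion apply to the point x, -y, -z); pixel columns grow to the right and rows downward; lengths in mm; the calibration is good to about 2 mm. A picture is of the moment at which its call begins.
- r.sign_off(): hands the job in; it is judged then, once.
Trained networks look in a picture, given as the dict that the camera call returned (one of the last four; its "shot" number tells which), for a name from the list of things; names that differ only in an ending like _2 or _b are one class to them, and where a whole thing is asked for, a point or a joint stands for the part that bears it (a point fixed in the world has none). Each returns a list of dicts, best first, with "confidence" (0 to 1); they miss things now and then, are a little off and sometimes report something else, mostly with a low value. They report only what shows in the picture. A call takes as long as a camera call. They do not tell look-alikes from the thing itself.
- r.recognise(picture, label): "centre" ([column, row] in pixels, amid what is visible of it).
- r.cut_out(picture, label): "region" (420x560 bool, what is visible of it) and "centre" ([column, row] in pixels, amid what is visible of it).
- r.mark_of(picture, label): "centre" ([column, row] in pixels: a listed point, or the origin of a listed thing).
The state is a dict: "t": time; "joint_pos": joint angles; "joint_velocities": joint speeds; "joint_torque": joint torques, N m; "ee_pos": TCP position; "tcp_rot": TCP orientation; "force": force on the tool from outside, world axes, zero at the start; "ft_torque": the same for the moment, N m; "grip_width": finger opening in mm; "grip_force": force on a finger pad.
Only numpy, scipy, OpenCV 4.12 (cv2) and the standard library are available. Lean on these libraries where they do the work, as an engineer would, in place of code of your own. Each camera call takes 0.05 s, during which the arm holds its last target. There are 200 camera calls.

## Working session

There is one attempt and no reset: what is moved stays moved. The work goes in short steps, Python scripts to look and compute and a shell command to move; the robot and the scene stay as the last step left them, time stands still between calls to the robot, and variables do not carry over. Pictures are saved under pics/ and viewed, at most 10 in all, crops included, and the job is handed in when it is done.

```bash
mkdir -p pics; cat > h.py <<'E'
import numpy as np, cv2
from workcell import r
from scipy.spatial.transform import Rotation as R
def w(p,px,z=None):
    "pixel -> world; on plane z if given, else by depth"
    K=p["camera_matrix"];k=p["k1"];T=np.array(p["T"])
    d=np.array([(px[0]-K[0][2])/K[0][0],(px[1]-K[1][2])/K[1][1]]);s=d.copy()
    for _ in range(20): s=d/(1+k*(s@s))
    ray=np.array([s[0],-s[1],-1])
    if z is None:
        D=p["range_z"][int(round(px[1])),int(round(px[0]))]; c=ray*D
        return T[:3,:3]@c+T[:3,3]
    v=T[:3,:3]@ray;o=T[:3,3]
    return o+v*(z-o[2])/v[2]
def proj(p,X):
    K=p["camera_matrix"];T=np.array(p["T"])
    c=T[:3,:3].T@(np.array(X)-T[:3,3]);s=np.array([c[0],-c[1]])/-c[2]
    s=s*(1+p["k1"]*(s@s)); return np.array([K[0][0]*s[0]+K[0][2],K[1][1]*s[1]+K[1][2]])
E
python3 - <<'E'
from h import *
np.set_printoptions(precision=1,suppress=True)
o=r.get_obs();print(o["t"],o["ee_pos"],o["tcp_rot"],o["force"],o["grip_width"])
for n in("top","side"):
    p=r.camera(n);cv2.imwrite(f"pics/{n}1.png",p["pixels"])
    print(n,np.array(p["T"])[:3,3])
    for l,z in(("thumb_top",71),("stop_mark",55),("seat",42),("dish",42),("counter",0),("next_dish",0),("specimen_cup",0),("stain_bottle",0),("pen",0)):
        for m in r.mark_of(p,l)[:3]: print(l,round(m["confidence"],2),np.array(m["centre"]),w(p,m["centre"],z))
E
```

```text
0.0 [ 276.6 -559.7  221.6] [-3.1 -0.7  0. ] [0.3 0.1 0. ] 87.26876798906821
top [ 450.6  100.1 1307. ]
thumb_top 0.66 [235.8 238.8] [495.1 202.2  71. ]
thumb_top 0.2 [363.6 275.8] [ 412.2 -108.9   71. ]
stop_mark 0.84 [249.  255.3] [455.9 170.1  55. ]
dish 0.88 [162.  254.9] [452.9 384.4  42. ]
dish 0.63 [290.1 247. ] [478.6  69.4  42. ]
dish 0.58 [393.1 233.7] [ 517.1 -186.6   42. ]
counter 0.8 [260.7 252.7] [463.4 143.4   0. ]
next_dish 0.62 [342.1 254.7] [462.6 -65.4   0. ]
next_dish 0.29 [261.8 251.3] [467.  140.7   0. ]
specimen_cup 0.97 [314.7 197.9] [607.7   7.2   0. ]
stain_bottle 0.67 [264.6 196.4] [608.7 136.9   0. ]
pen 0.82 [364.1 273.8] [ 415.1 -122.2    0. ]
side [371.3 990.  596.3]
thumb_top 0.45 [280.4 244. ] [502.4 209.6  71. ]
stop_mark 0.94 [304.1 239.2] [456.1 157.3  55. ]
seat 0.97 [299.2 222.9] [479.   65.1  42. ]
dish 0.89 [294.2 324.5] [442.3 418.2  42. ]
dish 0.86 [299.2 225.2] [477.6  76.1  42. ]
dish 0.79 [294.2 187.5] [ 519.1 -131.6   42. ]
counter 0.94 [294.9 254.5] [478.4 143.    0. ]
next_dish 0.68 [309.6 209.7] [467.5 -82.4   0. ]
next_dish 0.27 [300.2 222.4] [484.9  -8.    0. ]
specimen_cup 0.81 [259.3 221.7] [594.2   6.6   0. ]
stain_bottle 0.91 [241.6 247. ] [611.8 133.1   0. ]
pen 0.59 [326.7 204.6] [ 421.9 -120.9    0. ]
```

```bash
python3 - <<'E'
import cv2
a=cv2.imread("pics/top1.png")[150:330,120:420];cv2.imwrite("pics/topc.png",cv2.resize(a,None,fx=2.66,fy=2.66,interpolation=cv2.INTER_CUBIC))
a=cv2.imread("pics/side1.png")[150:350,180:400];cv2.imwrite("pics/sidec.png",cv2.resize(a,None,fx=3,fy=3,interpolation=cv2.INTER_CUBIC))
E
```

```text
(no output)
```

View pics/topc.png

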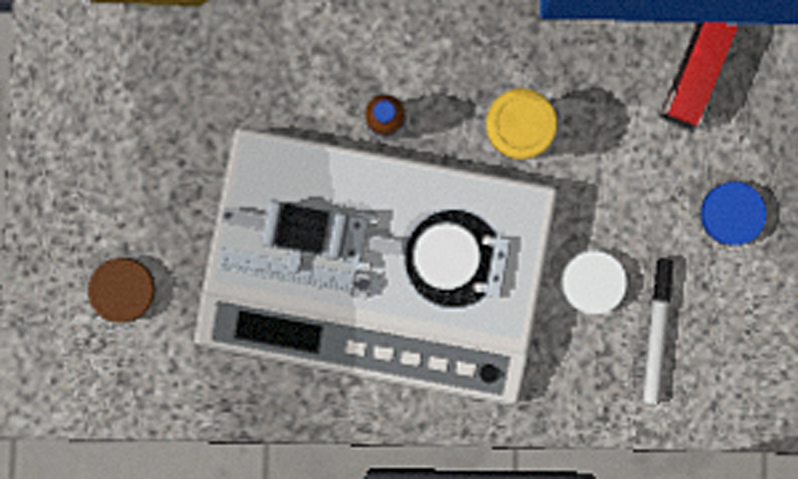

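View pics/sidec.png

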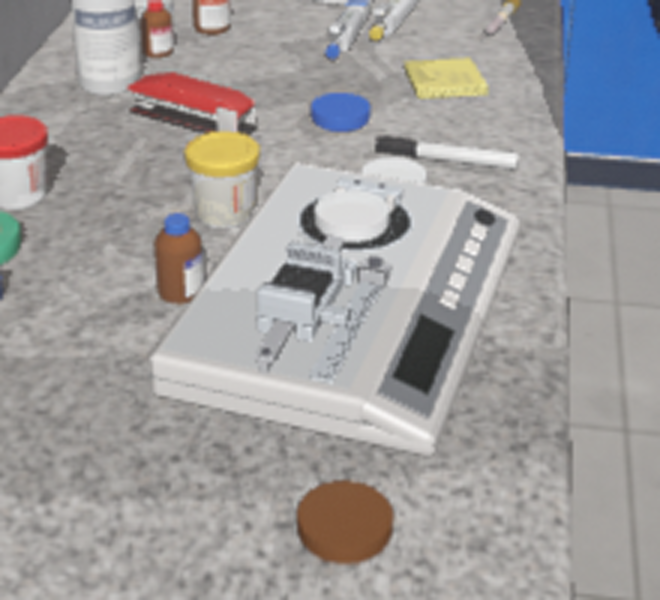

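White dish on the disc is at about (287,246) in the top picture. Its look-alikes are brown at (165,259), blue at (396,230) and the white next_dish at (343,256). The thumb plate is the black square at (233,235), and its dark rivals are the display at (225,273) and the pen cap at (369,255). I choose the square on the rail. Next I'll refine the counter and plate poses.

```bash
python3 - <<'E'
from h import *
np.set_printoptions(precision=2,suppress=True)
o=r.get_obs();Rt=R.from_rotvec(o["tcp_rot"]).as_matrix();print("tool axes\n",Rt)
# mean over few top shots
p=r.camera("top")
H,W=p["range_z"].shape
vv,uu=np.mgrid[150:330,150:370]
P=np.array([w(p,(u,v)) for u,v in zip(uu.ravel(),vv.ravel())])
c=r.cut_out(p,"counter")[0];m=c["region"][150:330,150:370].ravel()
print(c["confidence"],m.sum())
deck=m&(abs(P[:,2]-42)<4);print("deck z",np.median(P[deck,2]))
# body footprint: everything >12mm in mask
b=m&(P[:,2]>15)
rect=cv2.minAreaRect(P[b,:2].astype(np.float32));print(rect)
hi=P[m&(P[:,2]>60)];print("hi",len(hi),hi.mean(0),hi.max(0))
g=p["pixels"][150:330,150:370].max(2).ravel()
pl=m&(g<60)&(P[:,2]>62)&(P[:,2]<80);print("plate",pl.sum(),P[pl].mean(0),np.median(P[pl,2]),cv2.minAreaRect(P[pl,:2].astype(np.float32)))
for z in (71,):
  q=[w(p,(u,v),z) for u,v in zip(uu.ravel()[pl],vv.ravel()[pl])];print(np.mean(q,0))
pc=p["pixels"][215:260,215:260];cv2.imwrite("pics/plate.png",cv2.resize(pc,None,fx=10,fy=10))
s=r.camera("side")
px=proj(s,P[pl].mean(0));print("in side",px)
E
```

```text
tool axes
 [[ 0.9   0.44  0.  ]
 [ 0.44 -0.9  -0.  ]
 [-0.    0.   -1.  ]]
0.62 9878
deck z 41.68243427366997
((470.67303466796875, 141.63253784179688), (311.3760986328125, 209.8070068359375), 80.55292510986328)
hi 598 [497.28 194.06 141.62] [ 527.67  276.24 1307.04]
plate 286 [502.94 208.72  69.96] 69.9701267684726 ((500.8018798828125, 195.486572265625), (70.51231384277344, 38.28422927856445), 81.02517700195312)
[502.9  208.63  71.  ]
in side [280.21 244.14]
```

View pics/plate.png

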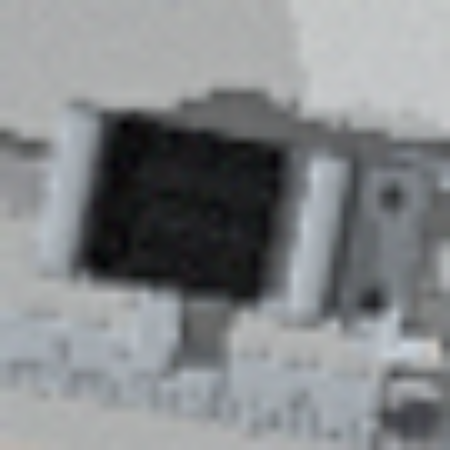

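Plate confirmed: a black square between two light ridges at top pixel (233.5,235). World position is about (502,207), with yaw about -0.165, so the yoke has already travelled about 27 mm. Now turn the tool so its x lies along the counter's y, shut the fingers, and approach.

```bash
python3 -m inch '[[1,0,0,0,0,0,-0.159],[1,0,0,0,0,0,-0.159],[1,0,0,0,0,0,-0.159],[1,0,0,0,0,0,-0.159],[1,0,0,0,0,0,-0.159],[1,0,0,0,0,0,-0.159],[1,0,0,0,0,0,0],[1,0,0,0,0,0,0]]' 20
python3 -m inch '[[1,4.5,0.5,0,0,0,0],[1,4.5,0.5,0,0,0,0],[1,4.5,0.5,0,0,0,0],[1,4.5,0.5,0,0,0,0],[1,4.5,0.5,0,0,0,0],[1,4.5,0.5,0,0,0,0],[1,4.5,0.5,0,0,0,0],[1,4.5,0.5,0,0,0,0],[1,4.5,0.5,0,0,0,0],[1,4.5,0.5,0,0,0,0],[1,4.5,0.5,0,0,0,0],[1,4.5,0.5,0,0,0,0]]'
python3 - <<'E'
from h import *
np.set_printoptions(precision=2,suppress=True)
o=r.get_obs();Rt=R.from_rotvec(o["tcp_rot"]).as_matrix();print(Rt,o["ee_pos"],Rt.T@(np.array([500.7,199,100])-o["ee_pos"]),o["joint_pos"])
E
```

```text
t: 2.15
ee_pos: [276.8, -560.4, 222.6]
tcp_rot: [2.392, 2.036, 0.0]
force: [0.4, -0.4, 0.1]
grip_width: 15.0
grip_force: 0.0
t: 3.65
ee_pos: [421.6, -35.2, 222.9]
tcp_rot: [2.391, 2.036, 0.001]
force: [-0.3, 0.5, 0.7]
grip_width: 0.3
grip_force: 0.0
[[ 0.16  0.99  0.  ]
 [ 0.99 -0.16 -0.  ]
 [-0.    0.   -1.  ]] [421.59 -35.19 222.88] [243.82  40.64 122.88] [-0.35  0.26  1.91  0.    0.97 -0.19]
```

```bash
python3 -m inch '[[1,4.0,0.68,0,0,0,0],[1,4.0,0.68,0,0,0,0],[1,4.0,0.68,0,0,0,0],[1,4.0,0.68,0,0,0,0],[1,4.0,0.68,0,0,0,0],[1,4.0,0.68,0,0,0,0],[1,0,0,4,0,0,0],[1,0,0,3,0,0,0],[1,0,0,2.5,0,0,0],[1,0,0,1.5,0,0,0],[1,0,0,0,0,0,0],[1,0,0,0,0,0,0]]'
python3 - <<'E'
from h import *
np.set_printoptions(precision=2,suppress=True)
o=r.get_obs();print(o["ee_pos"],o["force"])
for n,b in(("top",(205,195,275,265)),("side",(230,190,330,270))):
    p=r.camera(n);x0,y0,x1,y1=b
    for X in ([502,207,71],o["ee_pos"]): print(n,proj(p,X))
    cv2.imwrite(f"pics/{n}3.png",cv2.resize(p["pixels"][y0:y1,x0:x1],None,fx=7,fy=7,interpolation=cv2.INTER_CUBIC))
E
```

```text
t: 5.15
ee_pos: [499.9, 194.2, 113.4]
tcp_rot: [2.39, 2.038, 0.003]
force: [-0.4, 1.0, 0.4]
grip_width: 0.5
grip_force: 0.0
[499.91 194.18 113.38] [-0.36  1.    0.43]
top [233.89 235.9 ]
top [237.8  236.12]
side [280.77 243.36]
side [282.71 223.86]
```

View pics/side3.png

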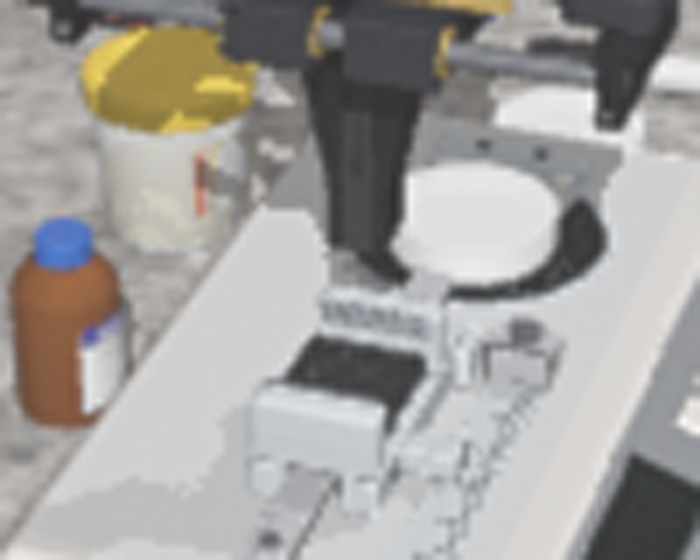

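The fingertips hang at crop (365,255), and the plate is centred at (357,370), as predicted. Back off 6 mm, then descend.

```bash
python3 -m inch '[[1,0.6,0,0,0,0,0],[1,0,0,1.5,0,0,0],[1,0,0,1.2,0,0,0],[1,0,0,0.6,0,0,0],[1,0,0,0.3,0,0,0],[1,0,0,0,0,0,0],[1,0,0,0,0,0,0]]'
python3 -m inch '[[1,0,0,0.1,0,0,0],[1,0,0,0.1,0,0,0],[1,0,0,0.1,0,0,0],[1,0,0,0,0,0,0],[1,0,0,0,0,0,0]]'
```

```text
t: 6.12
ee_pos: [500.3, 200.0, 76.8]
tcp_rot: [2.39, 2.039, 0.001]
force: [0.7, 0.1, -0.4]
grip_width: 0.4
grip_force: 0.0
t: 6.75
ee_pos: [500.0, 200.0, 73.6]
tcp_rot: [-2.39, -2.039, -0.0]
force: [1.0, -0.9, -0.4]
grip_width: 0.5
grip_force: 0.0
```

```bash
python3 -m inch '[[1,0,0,0.15,0,0,0],[1,0,0,0.15,0,0,0],[1,0,0,0,0,0,0],[1,0,0,0,0,0,0]]'; python3 -m inch '[[1,0,0,0.1,0,0,0],[1,0,0,0.1,0,0,0],[1,0,0,0,0,0,0],[1,0,0,0,0,0,0]]'
```

```text
t: 7.25
ee_pos: [500.0, 199.9, 70.6]
tcp_rot: [2.39, 2.039, -0.0]
force: [-0.6, -1.3, 0.8]
grip_width: 0.2
grip_force: 0.7
t: 7.75
ee_pos: [500.0, 199.6, 69.2]
tcp_rot: [2.389, 2.039, -0.001]
force: [-0.1, -2.2, 7.9]
grip_width: 0.7
grip_force: 3.2
```

```bash
python3 -m inch '[[1,0,0,0.1,0,0,0],[1,0,0,0,0,0,0],[1,0,0,0,0,0,0]]';python3 -m inch '[[1,0,0,0.1,0,0,0],[1,0,0,0,0,0,0],[1,0,0,0,0,0,0]]'
```

```text
t: 8.12
ee_pos: [500.1, 200.1, 68.1]
tcp_rot: [2.39, 2.039, 0.001]
force: [-0.5, -0.8, 6.3]
grip_width: 0.7
grip_force: 3.0
t: 8.5
ee_pos: [500.1, 200.2, 67.1]
tcp_rot: [2.39, 2.039, 0.001]
force: [-0.7, -0.9, 5.9]
grip_width: 0.3
grip_force: 2.9
```

```bash
python3 -m inch '[[1,0,0,0.07,0,0,0],[1,0,0,0,0,0,0],[1,-0.2,0,0,0,0,0],[1,-0.2,0,0,0,0,0],[1,-0.2,0,0,0,0,0],[1,-0.2,0,0,0,0,0],[1,0,0,0,0,0,0]]'
python3 - <<'E'
from h import *
p=r.camera("side")
cv2.imwrite("pics/side4.png",cv2.resize(p["pixels"][190:270,230:330],None,fx=7,fy=7,interpolation=cv2.INTER_CUBIC))
E
```

```text
t: 9.38
ee_pos: [498.9, 192.6, 66.5]
tcp_rot: [-2.39, -2.038, -0.002]
force: [-0.7, 0.4, 6.6]
grip_width: 0.4
grip_force: 3.0
```

View pics/side4.png

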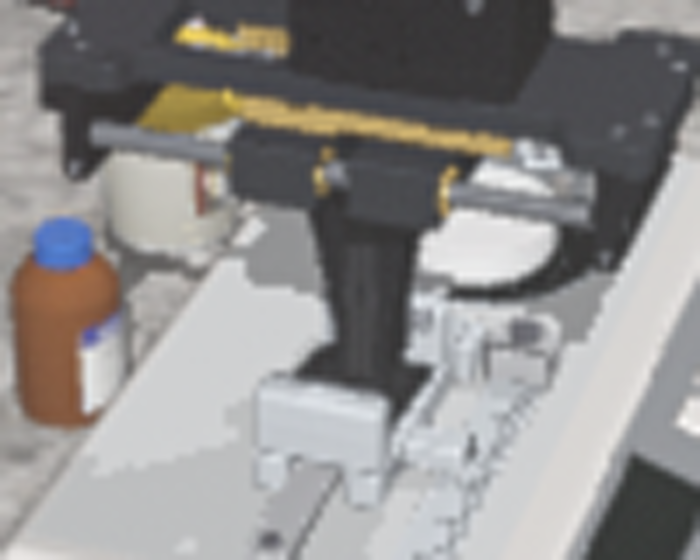

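The fingertips are on the plate between the ridges, at crop (365,370), and the yoke has begun to move freely. I'll keep pushing.

```bash
python3 -m inch '[[1,-0.25,0,0,0,0,0],[1,-0.25,0,0,0,0,0],[1,-0.25,0,0,0,0,0],[1,-0.25,0,0,0,0,0],[1,-0.25,0,0,0,0,0],[1,-0.25,0,0,0,0,0]]'; python3 -m inch '[[1,-0.25,0,0,0,0,0],[1,-0.25,0,0,0,0,0],[1,-0.25,0,0,0,0,0],[1,-0.25,0,0,0,0,0],[1,-0.25,0,0,0,0,0],[1,-0.25,0,0,0,0,0]]'
python3 - <<'E'
from h import *
p=r.camera("side")
cv2.imwrite("pics/side5.png",cv2.resize(p["pixels"][190:270,230:330],None,fx=7,fy=7,interpolation=cv2.INTER_CUBIC))
E
```

```text
t: 10.18
ee_pos: [496.5, 178.0, 66.5]
tcp_rot: [-2.39, -2.038, -0.002]
force: [-1.3, 2.0, 6.0]
grip_width: -0.0
grip_force: 2.9
t: 10.92
ee_pos: [494.0, 163.1, 66.5]
tcp_rot: [-2.39, -2.038, -0.002]
force: [-2.4, 1.7, 7.1]
grip_width: 0.8
grip_force: 3.1
```

View pics/side5.png

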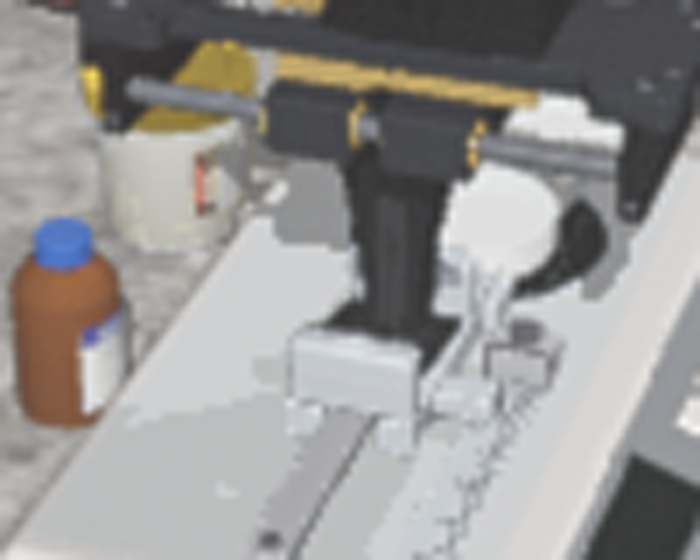

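The yoke's lug, at crop (480,400), is nearing the stop block at (520,360), and the dish is still untouched by the gripper.

```bash
for i in 1; do python3 -m inch '[[1,-0.2,0,0,0,0,0],[1,-0.2,0,0,0,0,0],[1,-0.2,0,0,0,0,0],[1,-0.2,0,0,0,0,0]]'; python3 -m inch '[[1,-0.2,0,0,0,0,0],[1,-0.2,0,0,0,0,0],[1,0,0,0,0,0,0]]'; python3 -m inch '[[1,-0.15,0,0,0,0,0],[1,-0.15,0,0,0,0,0],[1,0,0,0,0,0,0]]';done
```

```text
t: 11.48
ee_pos: [492.7, 155.2, 66.5]
tcp_rot: [-2.39, -2.038, -0.002]
force: [-1.0, 2.0, 7.1]
grip_width: 0.5
grip_force: 3.1
t: 11.85
ee_pos: [492.0, 151.1, 66.5]
tcp_rot: [-2.39, -2.038, -0.001]
force: [-1.0, 0.6, 7.0]
grip_width: 0.5
grip_force: 3.3
t: 12.22
ee_pos: [491.5, 148.2, 66.5]
tcp_rot: [-2.39, -2.038, -0.001]
force: [-1.6, 1.1, 6.8]
grip_width: 0.3
grip_force: 3.3
```

```bash
python3 -m inch '[[1,-0.15,0,0,0,0,0],[1,-0.15,0,0,0,0,0],[1,0,0,0,0,0,0]]'; python3 -m inch '[[1,-0.15,0,0,0,0,0],[1,-0.15,0,0,0,0,0],[1,0,0,0,0,0,0]]'
```

```text
t: 12.6
ee_pos: [491.2, 145.4, 66.4]
tcp_rot: [-2.39, -2.038, -0.002]
force: [-1.2, 2.0, 5.5]
grip_width: 0.6
grip_force: 2.7
t: 12.98
ee_pos: [491.4, 142.9, 66.2]
tcp_rot: [-2.391, -2.037, -0.004]
force: [-0.7, 6.1, 5.3]
grip_width: 0.3
grip_force: 3.7
```

```bash
python3 - <<'E'
from h import *
p=r.camera("side")
cv2.imwrite("pics/side6.png",cv2.resize(p["pixels"][190:270,230:330],None,fx=7,fy=7,interpolation=cv2.INTER_CUBIC))
E
```

```text
(no output)
```

View pics/side6.png

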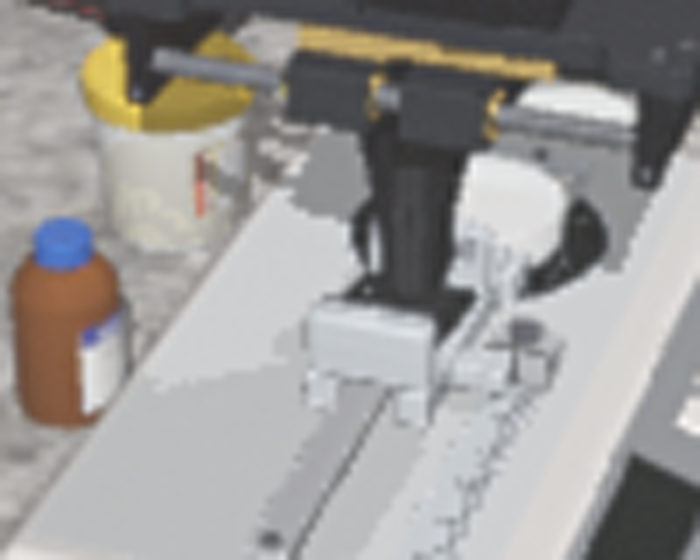

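The lug, at crop (490,370), now seems to meet the stop block at (530,365), and the push force is rising. A little more will confirm it.

```bash
python3 -m inch '[[1,-0.1,0,0,0,0,0],[1,-0.1,0,0,0,0,0],[1,0,0,0,0,0,0],[1,0,0,0,0,0,0]]'; python3 -m inch '[[1,-0.15,0,0,0,0,0],[1,-0.15,0,0,0,0,0],[1,0,0,0,0,0,0],[1,0,0,0,0,0,0]]'
```

```text
t: 13.52
ee_pos: [491.4, 142.7, 66.2]
tcp_rot: [-2.392, -2.034, -0.008]
force: [0.3, 12.8, 4.6]
grip_width: 0.3
grip_force: 7.3
t: 14.02
ee_pos: [491.4, 142.5, 66.3]
tcp_rot: [-2.392, -2.03, -0.015]
force: [0.3, 23.8, 2.8]
grip_width: -0.0
grip_force: 13.2
```

Firm stop: 24 N with no further motion and the plate still down. I'll relax most of the push without dragging the yoke back, then lift straight up.

```bash
python3 -m inch '[[1,0.2,0,0,0,0,0],[1,0.15,0,0,0,0,0],[1,0,0,0,0,0,0],[1,0,0,0,0,0,0]]'; python3 -m inch '[[1,0,0,-0.15,0,0,0],[1,0,0,-0.15,0,0,0],[1,0,0,-0.15,0,0,0],[1,0,0,-0.2,0,0,0],[1,0,0,0,0,0,0]]';  python3 -m inch '[[1,0.3,0,-0.2,0,0,0],[1,0.3,0,-0.3,0,0,0],[1,0,0,-1,0,0,0],[1,0,0,-2,0,0,0],[1,0,0,-4,0,0,0],[1,0,0,-5,0,0,0],[1,0,0,0,0,0,0]]'
```

```text
t: 14.52
ee_pos: [491.4, 142.8, 66.2]
tcp_rot: [-2.391, -2.035, -0.007]
force: [0.1, 11.4, 4.2]
grip_width: 0.3
grip_force: 8.1
t: 15.15
ee_pos: [491.2, 142.7, 71.4]
tcp_rot: [-2.391, -2.034, -0.006]
force: [2.6, 11.0, -6.1]
grip_width: 0.1
grip_force: 5.7
t: 16.02
ee_pos: [494.4, 146.1, 201.9]
tcp_rot: [2.385, 2.035, 0.013]
force: [0.0, -1.2, -0.6]
grip_width: 0.4
grip_force: 0.0
```

```bash
python3 -m inch '[[1,-3,-4,-3,0,0,0],[1,-4,-4,0,0,0,0],[1,-4,-4,0,0,0,0],[1,-5,-3,0,0,0,0],[1,-5,-1,0,0,0,0],[1,-5,0,0,0,0,0],[1,-5,0,0,0,0,0],[1,-5,0,0,0,0,0],[1,-5,0,0,0,0,0],[1,-5,0,0,0,0,0],[1,0,0,0,0,0,0],[1,0,0,0,0,0,0]]'
python3 - <<'E'
from h import *
np.set_printoptions(precision=1,suppress=True)
p=r.camera("top")
cv2.imwrite("pics/top7.png",cv2.resize(p["pixels"][200:290,190:330],None,fx=5.7,fy=5.7,interpolation=cv2.INTER_CUBIC))
for m in r.cut_out(p,"dish"): print(m["confidence"],np.array(m["centre"]),w(p,m["centre"],58))
for l,z in(("thumb_top",71),("stop_mark",55)):
  for m in r.mark_of(p,l)[:1]: print(l,m["confidence"],w(p,m["centre"],z))
yaw=-.165;c=np.array([470.7,141.6]);xc=np.array([np.cos(yaw),np.sin(yaw)]);yc=np.array([-xc[1],xc[0]])
print("seat",c+20*xc-70*yc,"thumb exp",c+20*xc+18*yc)
E
```

```text
t: 17.52
ee_pos: [260.3, -281.6, 226.7]
tcp_rot: [-2.389, -2.036, -0.001]
force: [-0.6, 0.7, 0.4]
grip_width: 0.6
grip_force: 0.0
0.94 [291.7 250.7] [469.2  65.7  58. ]
0.61 [165.5 255.9] [450.6 372.3  58. ]
0.59 [396.6 231.5] [ 521.9 -191.5   58. ]
0.33 [258.3 251.3] [466.1 147.4  58. ]
thumb_top 0.71 [486.  146.5  71. ]
stop_mark 0.67 [451.8 166.5  55. ]
seat [478.9  69.3] thumb exp [493.4 156.1]
```

View pics/top7.png

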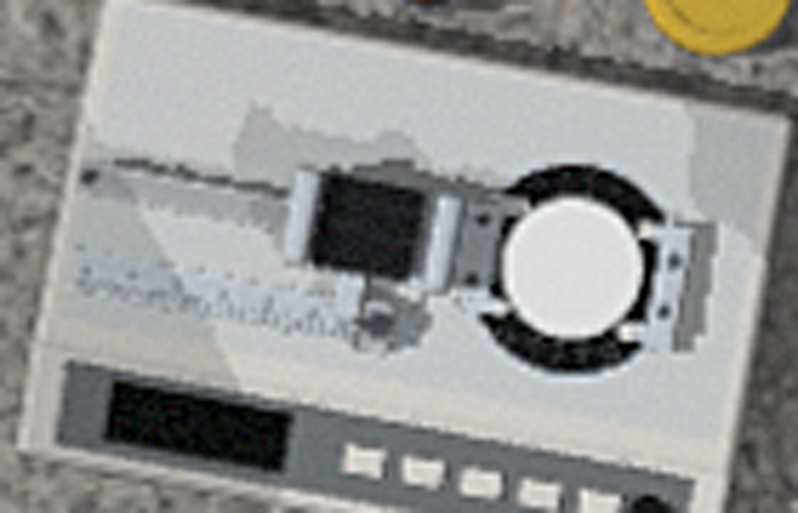

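The dish at (572,267) sits centred on the disc between all four pins, the lug is against the stop at (370,310), and the arm is clear.

```bash
python3 -c "
from workcell import r
print(r.sign_off())"
```

```text
the job is handed in; nothing more can be done
None
```

I pushed the yoke to its stop with the thumb plate held down, then let the plate up. The last picture shows the dish centred between the four pins with the arm clear, and I handed the job in; the hand-in gave no verdict.

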